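# Screw the oil filler cap back onto the gear unit

## Task

Pick up the filler cap by its T-bar and set it squarely on the gear unit's filler neck. Gently turn it backward (anticlockwise from above) until you feel it drop into the start of the thread, then screw it forward (clockwise) until it is fully home, never forcing it, and let go. Leave the other things on the bench alone.

Things in the scene. Friction and masses are not known exactly. Their poses are not given: they have to be found in the camera images.
- cap: Round aluminium oil filler cap, 68 mm across, loose on the bench, upright, about 160 g. Origin: centre of the skirt's lower rim; z up the axis. Skirt and top disc reach from 0 to 34 mm; above stands a T-bar to grip. Inside hangs a centring plug, 25 mm across, tapered to 12 mm at its tip, 1 mm above the rim.
- bar (a point): Middle of the cap's T-bar, on the cap's axis, 54.5 mm above its origin, axes as the cap's. The bar is 46 mm long along x, 14 mm thick along y, and reaches from 34 to 64 mm above the cap's origin.
- lugs (a point): On the cap's axis at the height of the undersides of its three lugs, 1 mm above its origin. The lugs sit inside the skirt 120 degrees apart, one at the cap's +x, each about 18 degrees wide and 5 mm high.
- gearbox: Green painted gear unit, fixed to the bench, foot 190 x 150 mm, 100 mm tall. Origin: centre of its underside; x points from the round steel output flange on its front to its back, z up. The steel filler neck stands on its top, its axis 20 mm from the middle towards the flange.
- mouth (a point): Centre of the open top of the filler neck, 134 mm above the bench, z up its axis (x, y as the gear unit's). Bore 29 mm, tube 40 mm, outside thread 56 mm across. Right-hand three-start thread, repeating every 120 degrees; the angle of its starts differs each time and is not measured. A start is a window of about 12 degrees.
- ridges (a point): On the neck's axis, 13.5 mm below the mouth. Cap set on at random: lugs on the sloping ridges, cap origin about 9 to 17 mm below the mouth. Turned back it climbs 5.35 mm per rad, then at the start drops about 10 mm. From one of 3 stop blocks (8 degrees wide, cap 12 mm below the mouth) it first steps down 4 to 6 mm onto a ridge: not the start. Forward on a ridge it jams on a stop.
- home (a point): On the neck's axis, 27 mm below the mouth: where the cap's origin is when fully home. From a start (cap origin about 17 to 20 mm below the mouth) back is blocked within 12 degrees, so a cap that will not turn back is in the start; forward it sinks 5.35 mm per rad for 75 to 95 degrees to a hard stop. Height play 2 mm. A stop feels like 0.3 N m or more. Let go, it stays.
- bowl: Dark rubber plaster bowl, 110 mm across, 55 mm tall, a bystander. Origin: centre of its underside.
- scraper: Flat scraper with a handle, 200 mm long, lying flat, a bystander. Origin near its middle.
- oilcan: Grey plastic oil bottle, 72 mm across, 170 mm tall, a bystander. Origin: centre of its underside.
- foot: Small turned plaster foot, 54 mm across, 60 mm tall, a bystander. Origin: centre of its underside.
Not all that is in view belongs to the job. Leave any orange look-alike of the cap alone.

How it is judged:
By the outcome, as a careful person would: the job done as asked, in the order asked, and still so for the second after the job is handed in, with the robot touching nothing.
It also fails if it takes over 72 s, if anything falls off the work surface, if the arm or the gripper's body presses on something with over 40 N, if the wrist force passes 120 N, or if a joint passes its speed limit or range.

## Robot

A 6-joint arm with a two-finger parallel gripper is mounted at the origin on the work surface. World frame = base frame: x ahead of the robot, y to its left, z up, the work surface at z = 0. Lengths are in m, angles in rad, forces in N, time in s.
With the tool pointing down it reaches from about 0.325 to 0.875 m from the base axis. Payload 4.4 kg.
Tool frame: the origin (TCP) lies midway between the tips of the shut fingers; the grasp point (between the pads) lies grasp_offset behind it (grasp_offset is the distance from the TCP to the grasp point, in m); z points along the fingers, y is the line along which they close (so a half turn about z gives the same grasp; the last joint's range is limited). The gripper opens to 85 mm and grips with 20 to 120 N. Pads are 22 mm wide; open, the fingers measure 114 mm over their backs; the gripper's body (76 mm by 85 mm) begins 54 mm behind the grasp point. The pads swing forward as they close: fully open they stand 13 mm farther back than shut.
Start: joints at [1.173, 0.207, 1.542, -0, 1.393, -0.15], TCP at [0.141, 0.557, 0.231] pointing down, gripper open.
Joint ranges: [-2.73, 2.73], [-0.86, 2.22], [0.23, 2.46], [-1.11, 4.25], [0.08, 2.63], [-2.82, 2.82]. Speed limits (rad/s): [2.79, 2.79, 3.14, 3.14, 3.14, 3.14].

## Interface

Orientations are given as [roll, pitch, yaw] about the fixed x, y, z axes, in that order (R = Rz(yaw) Ry(pitch) Rx(roll)).
In Python, from rig import sense, snapshot, sign_off, grasp_offset gives the robot as it stands.
- The arm moves only by the tool arm_command, never from a script. Its argument "motion" is a list of rows, each a list of 3 entries, a list of its own where there are three numbers: the opening, from 0 (shut) to 1 (fully open), then the shift along the tool's x, y, z as a fraction of full scale, then the turn, a rotation vector about the tool's x, y, z as a fraction of full scale. A call has 1 to 12 rows; each row shifts and turns the commanded pose from where the row before left it, along the tool's axes as they then stand; what a row does not reach is not made up. Full scale, the value 1, is 0.03 m for a shift and 180 degrees for a turn. A row lasts 1/10 s, in which the tool goes at most 50 mm and 8.59 degrees, less where a joint would pass 70% of its speed; a pose out of reach is approached as far as the arm can. A call with a number of a shift or a turn outside -1 to 1 is refused whole. A call with a gripper value outside its range is refused whole. The fingers move at their own pace and stop on an object; "newtons" is the grip in N (left out, the last holds). Time passes only in rows, so rows that do not move let the fingers close. It gives the time, the measured TCP pose, the force, the opening and the grip force at its end, in the units of the state.
- sense(): the state, without advancing time (a new reading comes with each control period).
- snapshot(name): name is "scene" or "top" or "wrist"; returns a dict with "color" (420x560x3 uint8, blue, green, red), "fx", "fy", "cx", "cy" (pixels), "distortion" ([k1, k2, p1, p2, k3] as OpenCV has them; the pictures are not rectified), "R" (3x3) and "t" (3): a world point X has camera coordinates R X + t. Camera axes: x right, y down, z forward; pixel columns grow to the right and rows downward; lengths in m; the calibration is good to about 2 mm. A picture is of the moment at which its call begins. There is no depth.
- sign_off(): hands the job in; it is judged then, once.
The state is a dict: "time_s": time; "qpos": joint angles; "qd": joint speeds; "tau": joint torques, N m; "tool_pos": TCP position; "tcp_rot": TCP orientation; "force": force on the tool from outside, world axes, zero at the start; "ft_torque": the same for the moment, N m; "opening": finger opening in m; "finger_force": force on a finger pad.
Only numpy, scipy, OpenCV 4.12 (cv2) and the standard library are available. Lean on these libraries where they do the work, as an engineer would, in place of code of your own. Each camera call takes 0.05 s, during which the arm holds its last target. There are 200 camera calls.

## Working session

There is one attempt and no reset: what is moved stays moved. The work goes in short steps, Python scripts to look and compute and a tool call to move; the robot and the scene stay as the last step left them, time stands still between calls to the robot, and variables do not carry over. Pictures are saved under pics/ and viewed, at most 10 in all, crops included, and the job is handed in when it is done.

Besides the shell and the picture viewer there is one more tool, called after "Emit:" as a command line: name --argument value ..., lists and objects as JSON in quotes. arm_command: Moves the arm, as the interface text tells. Its arguments: {"type":"object","properties":{"motion":{"type":"array"},"newtons":{"type":"number"}},"required":["motion"]}

```bash
mkdir -p pics; cat > h.py <<'E'
import numpy as np, cv2
from rig import sense, snapshot, sign_off, grasp_offset
def K(s): return np.array([[s['fx'],0,s['cx']],[0,s['fy'],s['cy']],[0,0,1.]])
def ray(s,px,z):
    p=cv2.undistortPoints(np.array([[px]],float),K(s),np.array(s['distortion']))[0,0]
    R=np.array(s['R']);t=np.array(s['t']);c=-R.T@t;d=R.T@np.array([p[0],p[1],1])
    return c+d*(z-c[2])/d[2]
def proj(s,X):
    R=np.array(s['R']);return cv2.projectPoints(np.array([X],float),cv2.Rodrigues(R)[0],np.array(s['t'],float),K(s),np.array(s['distortion'],float))[0][0,0]
E
python3 - <<'E'
from h import *
a=snapshot('top');b=snapshot('scene')
cv2.imwrite('pics/top.png',a['color']);cv2.imwrite('pics/scene.png',b['color'])
s=sense();print(s,grasp_offset)
for c in(a,b):print(-np.array(c['R']).T@np.array(c['t']))
E
```

```text
{'time_s': 0.1, 'qpos': array([ 1.17250104e+00,  2.07365996e-01,  1.54282541e+00,  7.25198479e-06,
        1.39352564e+00, -1.50460876e-01]), 'qd': array([-0.00074305, -0.0011418 , -0.00315687,  0.00109547, -0.00118052,
       -0.00080143]), 'tau': array([-2.97148808e-04, -3.84094512e+01, -2.92545086e+01, -1.98039570e-04,
        4.87633763e-03,  8.99709107e-08]), 'tool_pos': array([0.14076413, 0.5567853 , 0.23021738]), 'tcp_rot': array([-3.13949333e+00, -3.25487599e-04,  2.89375661e+00]), 'force': array([0.01064125, 0.02594353, 0.52365092]), 'ft_torque': array([ 0.04492991,  0.00397737, -0.00387559]), 'finger_force': 0.0, 'opening': 0.08547015301694116} 0.0187
[0.44809807 0.10338986 1.25940436]
[1.20594412 0.51245691 0.99364131]
```

View pics/top.png

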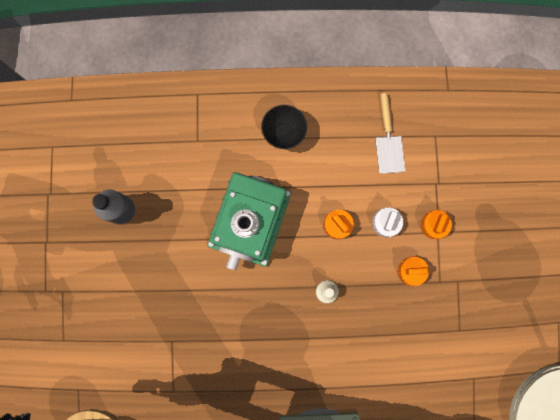

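View pics/scene.png

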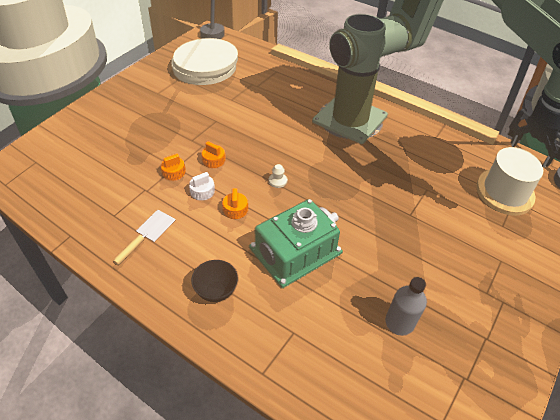

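The top view shows the silver cap at (389,222). Things that could be taken for it are the orange look-alikes at (340,223), (437,224) and (414,271), and the white foot at (327,292). I choose the silver one. The filler neck is at (244,222), with the flange at (233,262).

```bash
python3 - <<'E'
from h import *
a=snapshot('top');b=snapshot('scene')
print('K',a['fx'],a['cx'],a['cy'])
for n,p,z in [('cap',(389,222),.034),('o1',(340,223),.034),('o2',(437,224),.034),('o3',(414,271),.034),('neck',(244,222),.134),('flange',(233,265),.05)]:
    print(n,ray(a,p,z).round(4))
im=a['color'][190:300,310:470];im=cv2.resize(im,None,fx=5,fy=5,interpolation=cv2.INTER_CUBIC)
im2=b['color'][130:250,150:350];im2=cv2.resize(im2,None,fx=4,fy=4,interpolation=cv2.INTER_CUBIC)
cv2.imwrite('pics/c1.png',im)
E
```

```text
K 526.5871367601936 274.6553230799847 203.46852540734076
cap [ 0.5469 -0.1766  0.034 ]
o1 [ 0.548  -0.0599  0.034 ]
o2 [ 0.5386 -0.2936  0.034 ]
o3 [ 0.4295 -0.2313  0.034 ]
neck [0.5477 0.1597 0.134 ]
flange [0.4569 0.1913 0.05  ]
```

View pics/c1.png

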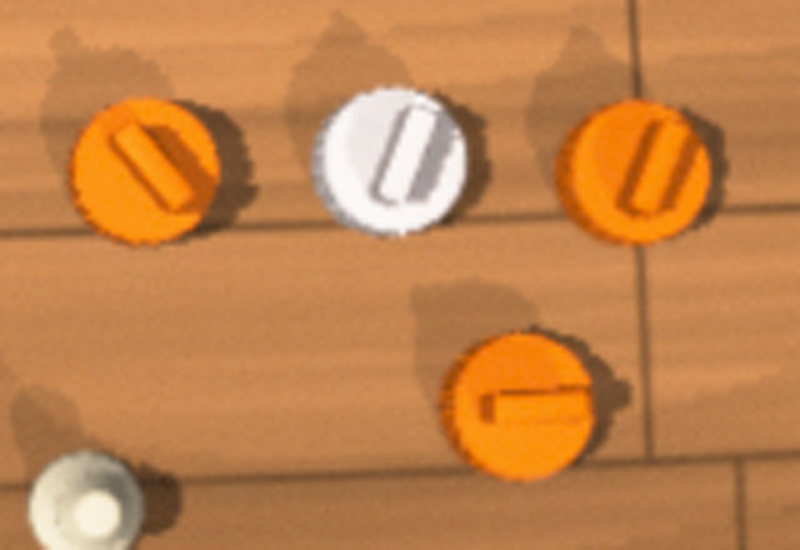

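The crop shows the silver cap's bar running from about (424,108) to (397,200) in crop pixels, with clear space around it. Now I move above it.

Emit:
arm_command --motion '[[0.55,[-0.91,-0.97,0],[0,0,0]],[0.55,[-0.91,-0.97,0],[0,0,0]],[0.55,[-0.91,-0.97,0],[0,0,0]],[0.55,[-0.91,-0.97,0],[0,0,0]],[0.55,[-0.91,-0.97,0],[0,0,0]],[0.55,[-0.91,-0.97,0],[0,0,0]],[0.55,[-0.91,-0.97,0],[0,0,0]],[0.55,[-0.91,-0.97,0],[0,0,0]],[0.55,[-0.91,-0.97,0],[0,0,0]],[0.55,[-0.91,-0.97,0],[0,0,0]],[0.55,[-0.91,-0.97,0],[0,0,0]],[0.55,[-0.91,-0.97,0],[0,0,0]]]'

```text
time_s: 1.4
tool_pos: [0.3734, 0.137, 0.2314]
tcp_rot: [3.141, 0.001, 2.894]
force: [0.8, -0.2, -0.0]
opening: 0.047
finger_force: 0.0
```

Emit:
arm_command --motion '[[0.55,[-0.91,-0.97,0],[0,0,0]],[0.55,[-0.91,-0.97,0],[0,0,0]],[0.55,[-0.91,-0.97,0],[0,0,0]],[0.55,[-0.91,-0.97,0],[0,0,0]],[0.55,[-0.91,-0.97,0],[0,0,0]],[0.55,[-0.91,-0.97,0],[0,0,0]],[0.55,[-0.91,-0.97,0],[0,0,0]],[0.55,[-0.91,-0.97,0.3],[0,0,0]],[0.55,[-0.91,-0.97,0.3],[0,0,0]],[0.55,[0,0,0],[0,0,0]],[0.55,[0,0,0],[0,0,0]]]'

```text
time_s: 2.5
tool_pos: [0.5465, -0.1759, 0.2122]
tcp_rot: [3.141, -0.002, 2.892]
force: [0.4, -0.5, 0.1]
opening: 0.0472
finger_force: 0.0
```

```bash
python3 - <<'E'
from h import *
s=sense();print(s['tool_pos'],s['tcp_rot'],s['qpos'],s['opening'],s['force'],s['time_s'])
w=snapshot('wrist');cv2.imwrite('pics/w1.png',w['color'])
print(proj(w,[.5469,-.1766,.064]),-np.array(w['R']).T@np.array(w['t']))
E
```

```text
[ 0.54645263 -0.17591334  0.21222984] [ 3.14065866e+00 -2.37520747e-03  2.89228032e+00] [-4.62397128e-01  2.22085683e-01  1.56322912e+00  4.19969634e-04
  1.35879687e+00 -1.78396889e+00] 0.047188952714915196 [ 0.44267857 -0.48858398  0.05839924] 2.5
[275.82487132 198.47914218] [ 0.47588425 -0.15886639  0.35438009]
```

View pics/w1.png

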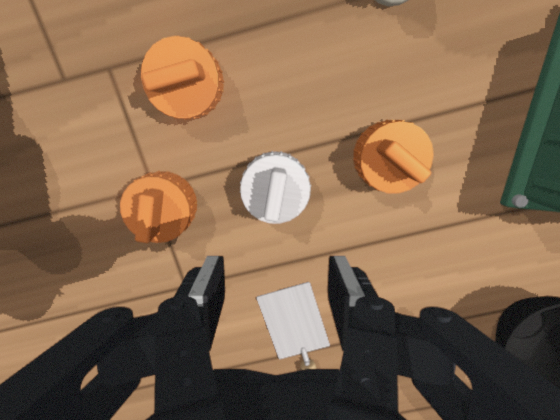

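The wrist view shows the silver cap at (275,188), with its bar running from about (280,170) to (272,220). The orange caps are clear of it.

```bash
python3 - <<'E'
from h import *
w=snapshot('wrist');im=w['color'].astype(int)
hsv=cv2.cvtColor(w['color'],cv2.COLOR_BGR2HSV)
reg=np.zeros(im.shape[:2],np.uint8);cv2.circle(reg,(275,188),50,255,-1)
for th in (200,215,225,235,245):
    m=((im.min(2)>th)&(reg>0)).astype(np.uint8)*255
    m=cv2.morphologyEx(m,cv2.MORPH_OPEN,np.ones((3,3)))
    n,l,st,c=cv2.connectedComponentsWithStats(m)
    for i in range(1,n):
        if st[i,4]>60:
            r=cv2.minAreaRect(np.argwhere(l==i)[:,::-1].astype(np.float32));b=cv2.boxPoints(r)
            W=np.array([ray(w,p,.064)[:2] for p in b]);e=[W[1]-W[0],W[2]-W[1]];L=max(e,key=np.linalg.norm)
            print(th,st[i,4],r[0],W.mean(0).round(4),[round(float(np.linalg.norm(x)),4) for x in e],np.arctan2(L[1],L[0])%np.pi)
m=((hsv[...,1]<60)&(im.min(2)>90)&(reg>0)).astype(np.uint8)*255
m=cv2.morphologyEx(m,cv2.MORPH_OPEN,np.ones((5,5)))
c=max(cv2.findContours(m,0,1)[0],key=cv2.contourArea);(x,y),r=cv2.minEnclosingCircle(c);el=cv2.fitEllipse(c);print(el,r,ray(w,el[0],.030),ray(w,(x+r,y),.034)-ray(w,(x-r,y),.034))
cv2.imwrite('pics/c2.png',cv2.resize(w['color'][140:240,225:325],None,fx=6,fy=6,interpolation=cv2.INTER_CUBIC))
E
```

```text
200 2571 (275.8529357910156, 186.58822631835938) [ 0.5375 -0.1734] [0.0563, 0.0584] 0.7614789189291153
215 1198 (275.17376708984375, 181.54798889160156) [ 0.5327 -0.1728] [0.0455, 0.0574] 1.2108151706637855
215 527 (275.055419921875, 196.18624877929688) [ 0.5453 -0.1762] [0.0421, 0.0099] 2.7186294128908877
225 682 (286.8150634765625, 173.4055938720703) [ 0.5282 -0.161 ] [0.0229, 0.0543] 0.6517092471157713
((274.15740966796875, 187.24815368652344), (70.06349182128906, 71.00798797607422), 7.284449100494385) 36.249237060546875 [ 0.54406742 -0.17677745  0.03      ] [0.01723144 0.0680544  0.        ]
```

View pics/c2.png

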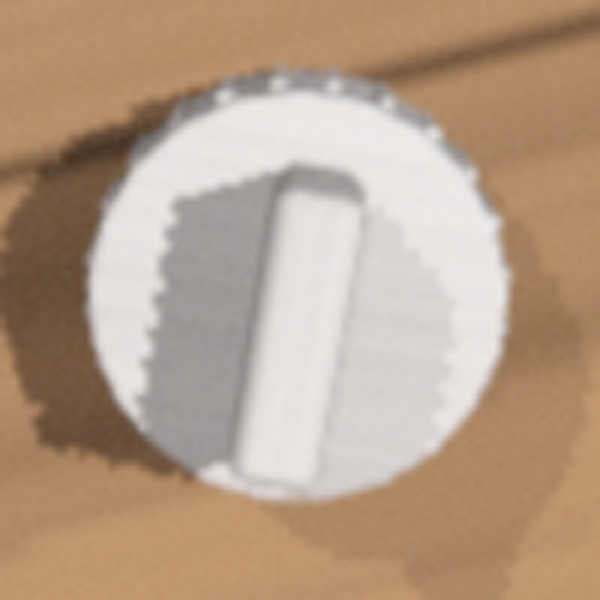

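The bar's top face runs from (321,193) to (278,487) in this crop, and the disc centre is at (299,297).

```bash
python3 - <<'E'
from h import *
w=snapshot('wrist')
f=lambda x,y,z:ray(w,(225+(x+.5)/6-.5,140+(y+.5)/6-.5),z)
a=f(321,193,.064);b=f(278,487,.064);d=a-b;print(a,b,(a+b)/2,np.linalg.norm(d),np.arctan2(d[1],d[0])%np.pi, f(299,297,.034))
c=f(281,190,.064)-f(362,195,.064);print(np.linalg.norm(c))
s=sense();y=s['tcp_rot'][2];D=(a+b)/2-s['tool_pos'];R=np.array([[np.cos(y),np.sin(y)],[np.sin(y),-np.cos(y)]]);print(R.T@D[:2],s['tool_pos'])
E
```

```text
[ 0.52471929 -0.16780791  0.064     ] [ 0.56650987 -0.18494698  0.064     ] [ 0.54561458 -0.17637745  0.064     ] 0.04516858312823734 2.7523943261871215 [ 0.54536548 -0.17642478  0.034     ]
0.011743226298259149
[ 0.00049415 -0.0020954 ] [ 0.54660553 -0.17446619  0.21359909]
```

Emit:
arm_command --motion '[[0.55,[0.02,-0.04,0.3],[0,0,0.025]],[0.55,[0,0,0.8],[0,0,0.025]],[0.55,[0,0,0.9],[0,0,0]],[0.55,[0,0,0.9],[0,0,0]],[0.55,[0,0,0.9],[0,0,0]],[0.55,[0,0,0.8],[0,0,0]],[0.55,[0,0,0.5],[0,0,0]],[0.55,[0,0,0.3],[0,0,0]],[0.55,[0,0,0.2],[0,0,0]],[0.55,[0,0,0.15],[0,0,0]],[0.55,[0,0,0],[0,0,0]]]'

```text
time_s: 3.75
tool_pos: [0.5463, -0.1767, 0.0411]
tcp_rot: [-3.142, 0.001, 2.737]
force: [-0.7, 1.3, -0.1]
opening: 0.047
finger_force: 0.0
```

Emit:
arm_command --motion '[[0.1,[0,0,0],[0,0,0]],[0.1,[0,0,0],[0,0,0]],[0.1,[0,0,0],[0,0,0]],[0.1,[0,0,0],[0,0,0]],[0.1,[0,0,0],[0,0,0]],[0.1,[0,0,0],[0,0,0]]]' --newtons 60

```text
time_s: 4.35
tool_pos: [0.5467, -0.1769, 0.0416]
tcp_rot: [-3.142, 0.001, 2.737]
force: [0.2, 0.7, 4.0]
opening: 0.013
finger_force: 59.3
```

Emit:
arm_command --motion '[[0.1,[0,0,-0.1],[0,0,0]],[0.1,[0,0,-0.4],[0,0,0]],[0.1,[0,0,-0.8],[0,0,0]],[0.1,[0,0,-0.9],[0,0,0]],[0.1,[0,0,-0.9],[0,0,0]],[0.1,[0,0,-0.9],[0,0,0]],[0.1,[0,0,-0.9],[0,0,0]],[0.1,[0,0,-0.8],[0,0,0]],[0.1,[0,0,-0.6],[0,0,0]],[0.1,[0,0,-0.2],[0,0,0]],[0.1,[0,0,0],[0,0,0]]]'

```text
time_s: 5.45
tool_pos: [0.5464, -0.1768, 0.2368]
tcp_rot: [-3.141, 0.002, 2.737]
force: [0.2, -0.1, -1.4]
opening: 0.0133
finger_force: 58.5
```

```bash
python3 - <<'E'
from h import *
s=sense();print(s['tool_pos'],s['tcp_rot'],s['opening'],s['finger_force'],s['force'],s['ft_torque'])
a=snapshot('top');b=snapshot('scene');w=snapshot('wrist')
A=cv2.resize(a['color'][197:247,219:269],None,fx=8,fy=8,interpolation=cv2.INTER_CUBIC)
B=cv2.resize(b['color'][195:245,280:330],None,fx=8,fy=8,interpolation=cv2.INTER_CUBIC)
W=cv2.resize(w['color'],(266,200));W=cv2.copyMakeBorder(W,0,0,0,534,0)
cv2.imwrite('pics/neck.png',np.vstack([np.hstack([A,B]),W]))
E
```

```text
[ 0.54636032 -0.17677808  0.23677092] [-3.14146913e+00  1.79321899e-03  2.73673317e+00] 0.013250914173438896 58.53221654891968 [ 0.19095578 -0.06788823 -1.35033399] [-0.00627369  0.01170255 -0.02743639]
```

View pics/neck.png

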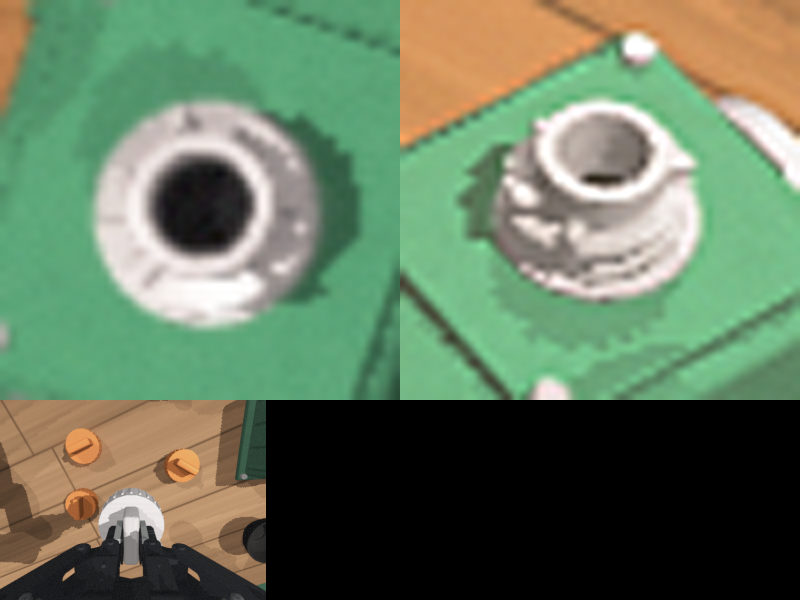

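The left crop shows the neck rim from above, centred at (201,203), and the scene crop shows it at (601,150). The wrist view shows the cap held squarely.

```bash
python3 - <<'E'
from h import *
a=snapshot('top');b=snapshot('scene')
pa=(219+201.5/8-.5,197+203/8-.5);pb=(280+201.8/8-.5,195+150/8-.5)
print(ray(a,pa,.134),ray(b,pb,.134))
def n(s,p):
    u=cv2.undistortPoints(np.array([[p]],float),K(s),np.array(s['distortion']))[0,0];return u
P=[np.c_[np.array(s['R']),np.array(s['t'])] for s in(a,b)]
X=cv2.triangulatePoints(P[0],P[1],n(a,pa).reshape(2,1),n(b,pb).reshape(2,1));X=(X[:3]/X[3]).ravel();print(X)
m=np.mean([sense()['tool_pos'] for _ in range(3)],0);print(m)
E
```

```text
[0.54794513 0.16035914 0.134     ] [0.5489518 0.1601758 0.134    ]
[0.54817008 0.16011938 0.13317667]
[ 0.54518912 -0.17622147  0.23407445]
```

Emit:
arm_command --motion '[[0.1,[0.363,0.863,0],[0,0,0]],[0.1,[0.363,0.863,0],[0,0,0]],[0.1,[0.363,0.863,0],[0,0,0]],[0.1,[0.363,0.863,0],[0,0,0]],[0.1,[0.363,0.863,0],[0,0,0]],[0.1,[0.363,0.863,0],[0,0,0]],[0.1,[0.363,0.863,0],[0,0,0]],[0.1,[0.363,0.863,0],[0,0,0]],[0.1,[0.363,0.863,0],[0,0,0]],[0.1,[0.363,0.863,0],[0,0,0]],[0.1,[0.363,0.863,0],[0,0,0]],[0.1,[0.363,0.863,0],[0,0,0]]]'

```text
time_s: 6.9
tool_pos: [0.5477, 0.1615, 0.2347]
tcp_rot: [-3.141, -0.002, 2.737]
force: [-0.4, -0.7, -1.1]
opening: 0.0127
finger_force: 58.7
```

Emit:
arm_command --motion '[[0.1,[0,0,0],[0,0,0.046]],[0.1,[0,0,0],[0,0,0.046]],[0.1,[0,0,0],[0,0,0.046]],[0.1,[0,0,0],[0,0,0.046]],[0.1,[0,0,0],[0,0,0.046]],[0.1,[0,0,0],[0,0,0.046]],[0.1,[0,0,0],[0,0,0.046]],[0.1,[0,0,0],[0,0,0.046]],[0.1,[0,0,0],[0,0,0.046]],[0.1,[0,0,0],[0,0,0.046]],[0.1,[0,0,0],[0,0,0.046]],[0.1,[0,0,0],[0,0,0.046]]]'

```text
time_s: 8.1
tool_pos: [0.5478, 0.1603, 0.2346]
tcp_rot: [-3.14, 0.001, 0.997]
force: [-0.2, 0.4, -1.8]
opening: 0.0126
finger_force: 58.7
```

Emit:
arm_command --motion '[[0.1,[0,0,0],[0,0,0.046]],[0.1,[0,0,0],[0,0,0]],[0.1,[0,0,0],[0,0,0]]]'

```text
time_s: 8.4
tool_pos: [0.548, 0.1604, 0.235]
tcp_rot: [-3.141, 0.001, 0.861]
force: [0.1, -0.7, -1.0]
opening: 0.0131
finger_force: 58.8
```

```bash
cat >> h.py <<'E'
def st(n=4):
    L=[]
    for _ in range(n):
        L.append(sense())
        if n>1: snapshot('top')
    f=lambda k:np.mean([l[k] for l in L],0).round(4)
    print(L[-1]['time_s'],'pos',f('tool_pos'),'rot',L[-1]['tcp_rot'].round(3),'q6',L[-1]['qpos'][5].round(3),'F',f('force').round(2),'T',f('ft_torque').round(3),'op',L[-1]['opening'],L[-1]['finger_force'])
E
python3 - <<'E'
from h import *
st()
E
```

```text
8.55 pos [0.5481 0.1604 0.2353] rot [-3.141  0.     0.86 ] q6 0.844 F [ 0.28  0.17 -1.29] T [-0.012  0.005  0.036] op 0.012540191240458496 58.75863969326019
```

Emit:
arm_command --motion '[[0.1,[0,0,0.4],[0,0,0]],[0.1,[0,0,0.6],[0,0,0]],[0.1,[0,0,0.5],[0,0,0]],[0.1,[0,0,0.3],[0,0,0]],[0.1,[0,0,0.15],[0,0,0]],[0.1,[0,0,0.1],[0,0,0]],[0.1,[0,0,0.1],[0,0,0]],[0.1,[0,0,0],[0,0,0]]]'

```text
time_s: 9.4
tool_pos: [0.5485, 0.1605, 0.1714]
tcp_rot: [3.141, -0.0, 0.858]
force: [-0.5, -0.7, -0.9]
opening: 0.0126
finger_force: 58.8
```

Emit:
arm_command --motion '[[0.1,[0,0,0.05],[0,0,0]],[0.1,[0,0,0.05],[0,0,0]],[0.1,[0,0,0.0],[0,0,0]]]'

```text
time_s: 9.7
tool_pos: [0.5483, 0.1604, 0.1683]
tcp_rot: [3.142, -0.0, 0.858]
force: [-0.6, 0.1, -1.9]
opening: 0.013
finger_force: 58.8
```

Emit:
arm_command --motion '[[0.1,[0,0,0.05],[0,0,0]],[0.1,[0,0,0.05],[0,0,0]],[0.1,[0,0,0.0],[0,0,0]]]'

```text
time_s: 10.0
tool_pos: [0.5481, 0.1604, 0.1649]
tcp_rot: [-3.141, 0.0, 0.858]
force: [-0.6, 0.1, -1.8]
opening: 0.0127
finger_force: 58.8
```

Still free. I continue in small steps.

Emit:
arm_command --motion '[[0.1,[0,0,0.05],[0,0,0]],[0.1,[0,0,0.0],[0,0,0]]]'

```text
time_s: 10.2
tool_pos: [0.5482, 0.1604, 0.1635]
tcp_rot: [-3.141, 0.0, 0.858]
force: [0.2, -0.4, -2.1]
opening: 0.0124
finger_force: 58.8
```

Emit:
arm_command --motion '[[0.1,[0,0,0.05],[0,0,0]],[0.1,[0,0,0.0],[0,0,0]]]'

```text
time_s: 10.4
tool_pos: [0.5482, 0.1604, 0.162]
tcp_rot: [-3.141, 0.0, 0.858]
force: [0.6, -0.2, -1.9]
opening: 0.0127
finger_force: 58.8
```

Emit:
arm_command --motion '[[0.1,[0,0,0.05],[0,0,0]],[0.1,[0,0,0.0],[0,0,0]]]'

```text
time_s: 10.6
tool_pos: [0.5482, 0.1604, 0.1605]
tcp_rot: [-3.141, 0.0, 0.858]
force: [0.0, 1.1, -1.2]
opening: 0.0126
finger_force: 58.9
```

Emit:
arm_command --motion '[[0.1,[0,0,0.05],[0,0,0]],[0.1,[0,0,0.0],[0,0,0]]]'

```text
time_s: 10.8
tool_pos: [0.5482, 0.1604, 0.159]
tcp_rot: [-3.141, 0.0, 0.858]
force: [-0.7, -0.5, -2.1]
opening: 0.0128
finger_force: 58.8
```

Emit:
arm_command --motion '[[0.1,[0,0,0.05],[0,0,0]],[0.1,[0,0,0.0],[0,0,0]]]'

```text
time_s: 11.0
tool_pos: [0.5482, 0.1604, 0.1575]
tcp_rot: [-3.141, 0.0, 0.858]
force: [0.6, 0.4, -1.1]
opening: 0.0128
finger_force: 58.9
```

Emit:
arm_command --motion '[[0.1,[0,0,0.03],[0,0,0]],[0.1,[0,0,0.0],[0,0,0]]]'

```text
time_s: 11.2
tool_pos: [0.5483, 0.1604, 0.1567]
tcp_rot: [-3.141, 0.0, 0.858]
force: [1.1, -0.0, -1.4]
opening: 0.0131
finger_force: 58.9
```

Emit:
arm_command --motion '[[0.1,[0,0,0.03],[0,0,0]],[0.1,[0,0,0.0],[0,0,0]]]'

```text
time_s: 11.4
tool_pos: [0.5484, 0.1604, 0.1562]
tcp_rot: [3.141, -0.0, 0.858]
force: [0.3, -0.3, -0.7]
opening: 0.0127
finger_force: 58.9
```

Emit:
arm_command --motion '[[0.1,[0,0,0.03],[0,0,0]],[0.1,[0,0,0.0],[0,0,0]]]'

```text
time_s: 11.6
tool_pos: [0.5486, 0.1605, 0.1561]
tcp_rot: [3.141, -0.0, 0.858]
force: [-2.3, -0.6, 4.2]
opening: 0.0128
finger_force: 59.6
```

Emit:
arm_command --motion '[[0.1,[0,0,0],[0,0,-0.011]],[0.1,[0,0,0],[0,0,-0.011]],[0.1,[0,0,0],[0,0,0]]]'

```text
time_s: 11.9
tool_pos: [0.5486, 0.1604, 0.1564]
tcp_rot: [3.141, -0.001, 0.928]
force: [-2.0, -0.7, 6.1]
opening: 0.0124
finger_force: 59.9
```

```bash
python3 - <<'E'
from h import *
st(2)
E
```

```text
11.95 pos [0.5487 0.1604 0.1564] rot [ 3.141e+00 -1.000e-03  9.270e-01] q6 0.777 F [-2.13 -0.18  5.58] T [-0.136  0.563 -0.081] op 0.012947374220537084 59.8607861995697
```

Emit:
arm_command --motion '[[0.1,[0,0,-0.005],[0,0,-0.014]],[0.1,[0,0,-0.005],[0,0,-0.014]],[0.1,[0,0,-0.005],[0,0,-0.014]],[0.1,[0,0,-0.005],[0,0,-0.014]],[0.1,[0,0,0],[0,0,0]]]'

```text
time_s: 12.5
tool_pos: [0.5484, 0.1604, 0.1572]
tcp_rot: [-3.141, -0.001, 1.1]
force: [-4.2, -0.2, 7.5]
opening: 0.0128
finger_force: 64.3
```

```bash
python3 - <<'E'
from h import *
st(2)
E
```

```text
12.55 pos [0.5483 0.1604 0.1571] rot [-3.141e+00 -1.000e-03  1.100e+00] q6 0.604 F [-3.66 -0.49  7.32] T [-0.118  0.751 -1.08 ] op 0.012734778349891587 64.15894389152527
```

Back turning is blocked after about 14° at Tz = -1.08 N·m, with the cap about 18 mm below the mouth, so it is in the start. I relax at once and go forward with a light press.

Emit:
arm_command --motion '[[0.1,[0,0,0],[0,0,0.016]],[0.1,[0,0,0],[0,0,0.016]],[0.1,[0,0,0.008],[0,0,0.016]],[0.1,[0,0,0.008],[0,0,0.016]],[0.1,[0,0,0],[0,0,0]]]'

```text
time_s: 13.1
tool_pos: [0.5498, 0.1601, 0.1566]
tcp_rot: [3.138, -0.002, 0.902]
force: [1.5, -0.7, 4.8]
opening: 0.0129
finger_force: 59.7
```

```bash
python3 - <<'E'
from h import *
st(2)
E
```

```text
13.15 pos [0.5498 0.1601 0.1566] rot [ 3.139e+00 -2.000e-03  9.030e-01] q6 0.801 F [ 1.46 -0.95  4.52] T [-0.39  -0.078  0.022] op 0.0127185673952981 59.77238953113556
```

Emit:
arm_command --motion '[[0.1,[0,0,0.009],[0,0,0.016]],[0.1,[0,0,0.009],[0,0,0.016]],[0.1,[0,0,0.009],[0,0,0.016]],[0.1,[0,0,0.009],[0,0,0.016]],[0.1,[0,0,0],[0,0,0]]]'

```text
time_s: 13.7
tool_pos: [0.5497, 0.1603, 0.1554]
tcp_rot: [3.139, -0.002, 0.701]
force: [1.0, -0.9, 5.5]
opening: 0.0127
finger_force: 59.7
```

```bash
python3 - <<'E'
from h import *
st(2)
E
```

```text
13.75 pos [0.5497 0.1603 0.1554] rot [ 3.139e+00 -2.000e-03  7.020e-01] q6 1.002 F [ 0.68 -1.14  5.38] T [-0.326 -0.07  -0.032] op 0.01319923202766475 59.75984752178192
```

Emit:
arm_command --motion '[[0.1,[0,0,0.009],[0,0,0.016]],[0.1,[0,0,0.009],[0,0,0.016]],[0.1,[0,0,0.009],[0,0,0.016]],[0.1,[0,0,0.009],[0,0,0.016]],[0.1,[0,0,0.009],[0,0,0.016]],[0.1,[0,0,0.009],[0,0,0.016]],[0.1,[0,0,0.009],[0,0,0.016]],[0.1,[0,0,0],[0,0,0]]]'

```text
time_s: 14.6
tool_pos: [0.5497, 0.1604, 0.1534]
tcp_rot: [3.141, -0.003, 0.349]
force: [1.7, -0.3, 6.1]
opening: 0.0129
finger_force: 59.7
```

```bash
python3 - <<'E'
from h import *
st(2)
E
```

```text
14.65 pos [0.5497 0.1604 0.1534] rot [ 3.141e+00 -3.000e-03  3.500e-01] q6 1.354 F [ 1.16 -0.61  5.74] T [-0.252 -0.168 -0.101] op 0.01262022526557742 59.74914193153381
```

Emit:
arm_command --motion '[[0.1,[0,0,0.009],[0,0,0.016]],[0.1,[0,0,0.009],[0,0,0.016]],[0.1,[0,0,0.009],[0,0,0.016]],[0.1,[0,0,0.009],[0,0,0.016]],[0.1,[0,0,0.009],[0,0,0.016]],[0.1,[0,0,0.009],[0,0,0.016]],[0.1,[0,0,0.009],[0,0,0.016]],[0.1,[0,0,0],[0,0,0]]]'

```text
time_s: 15.5
tool_pos: [0.5497, 0.1609, 0.1517]
tcp_rot: [-3.141, -0.003, -0.002]
force: [-0.1, 0.9, 5.4]
opening: 0.0128
finger_force: 59.8
```

```bash
python3 - <<'E'
from h import *
st(2)
E
```

```text
15.55 pos [0.5496 0.1609 0.1517] rot [-3.141e+00 -3.000e-03 -2.000e-03] q6 1.706 F [0.27 0.58 5.37] T [-0.07  -0.193  0.01 ] op 0.01296135965546165 59.77502167224884
```

Emit:
arm_command --motion '[[0.1,[0,0,0.009],[0,0,0.016]],[0.1,[0,0,0.009],[0,0,0.016]],[0.1,[0,0,0.009],[0,0,0.016]],[0.1,[0,0,0],[0,0,0]]]'

```text
time_s: 16.0
tool_pos: [0.5497, 0.1608, 0.1508]
tcp_rot: [-3.14, -0.003, -0.153]
force: [0.0, 1.0, 5.1]
opening: 0.0126
finger_force: 59.8
```

```bash
python3 - <<'E'
from h import *
st(2)
E
```

```text
16.05 pos [0.5497 0.1608 0.1509] rot [-3.14e+00 -3.00e-03 -1.52e-01] q6 1.857 F [0.59 0.33 5.1 ] T [-0.165 -0.194  0.004] op 0.012602047809964262 59.7813355922699
```

Emit:
arm_command --motion '[[0.1,[0,0,0.009],[0,0,0.016]],[0.1,[0,0,0.009],[0,0,0.016]],[0.1,[0,0,0],[0,0,0]]]'

```text
time_s: 16.4
tool_pos: [0.5496, 0.1607, 0.1503]
tcp_rot: [-3.14, -0.003, -0.254]
force: [0.1, 0.7, 5.9]
opening: 0.0129
finger_force: 59.8
```

```bash
python3 - <<'E'
from h import *
st(1)
E
```

```text
16.4 pos [0.5496 0.1607 0.1503] rot [-3.14e+00 -3.00e-03 -2.54e-01] q6 1.958 F [0.12 0.65 5.87] T [-0.197 -0.069 -0.008] op 0.012883045130246903 59.76566433906555
```

Emit:
arm_command --motion '[[0.1,[0,0,0.009],[0,0,0.016]],[0.1,[0,0,0],[0,0,0]]]'

```text
time_s: 16.6
tool_pos: [0.5496, 0.1607, 0.15]
tcp_rot: [-3.14, -0.003, -0.304]
force: [-0.7, 0.7, 5.8]
opening: 0.013
finger_force: 59.8
```

```bash
python3 - <<'E'
from h import *
st(1)
E
```

```text
16.6 pos [0.5496 0.1607 0.15  ] rot [-3.14e+00 -3.00e-03 -3.04e-01] q6 2.008 F [-0.65  0.71  5.78] T [-0.135 -0.143 -0.009] op 0.013034887466769503 59.78296101093292
```

Emit:
arm_command --motion '[[0.1,[0,0,0.009],[0,0,0.016]],[0.1,[0,0,0.009],[0,0,0.016]],[0.1,[0,0,0],[0,0,0]]]'

```text
time_s: 16.9
tool_pos: [0.5495, 0.1606, 0.1494]
tcp_rot: [-3.14, -0.003, -0.405]
force: [-0.4, -0.6, 6.4]
opening: 0.0126
finger_force: 59.8
```

```bash
python3 - <<'E'
from h import *
st(1)
E
```

```text
16.9 pos [0.5495 0.1606 0.1494] rot [-3.14e+00 -3.00e-03 -4.05e-01] q6 2.109 F [-0.42 -0.63  6.4 ] T [-0.222 -0.042 -0.086] op 0.012637349295952453 59.84194815158844
```

Emit:
arm_command --motion '[[0.1,[0,0,0.009],[0,0,0.016]],[0.1,[0,0,0],[0,0,0]]]'

```text
time_s: 17.1
tool_pos: [0.5492, 0.1601, 0.1492]
tcp_rot: [-3.141, -0.002, -0.455]
force: [-0.4, -1.8, 6.4]
opening: 0.0126
finger_force: 59.9
```

```bash
python3 - <<'E'
from h import *
st(1)
E
```

```text
17.1 pos [0.5492 0.1601 0.1492] rot [-3.141e+00 -2.000e-03 -4.550e-01] q6 2.159 F [-0.38 -1.81  6.44] T [-0.385  0.038  0.015] op 0.012628500347771209 59.921459555625916
```

Emit:
arm_command --motion '[[0.1,[0,0,0.006],[0,0,0.012]],[0.1,[0,0,0],[0,0,0]]]'

```text
time_s: 17.3
tool_pos: [0.5489, 0.1596, 0.149]
tcp_rot: [3.141, -0.002, -0.492]
force: [-1.8, -2.7, 6.6]
opening: 0.0127
finger_force: 60.1
```

```bash
python3 - <<'E'
from h import *
st(1)
E
```

```text
17.3 pos [0.5489 0.1596 0.149 ] rot [ 3.141e+00 -2.000e-03 -4.920e-01] q6 2.196 F [-1.77 -2.69  6.55] T [-0.554  0.239  0.123] op 0.012658334534867728 60.051557421684265
```

Emit:
arm_command --motion '[[0.1,[0,0,0.006],[0,0,0.012]],[0.1,[0,0,0],[0,0,0]]]'

```text
time_s: 17.5
tool_pos: [0.5488, 0.1592, 0.1489]
tcp_rot: [3.14, -0.002, -0.528]
force: [-2.1, -4.2, 8.6]
opening: 0.0129
finger_force: 60.3
```

```bash
python3 - <<'E'
from h import *
st(1)
E
```

```text
17.5 pos [0.5488 0.1592 0.1489] rot [ 3.14e+00 -2.00e-03 -5.28e-01] q6 2.233 F [-2.12 -4.17  8.58] T [-0.805  0.434  0.416] op 0.012932346098636601 60.258362889289856
```

Tz rises to 0.42 N·m, which is the stop, about 93° on from the back stop. One small confirming nudge.

Emit:
arm_command --motion '[[0.1,[0,0,0.02],[0,0,0.01]],[0.1,[0,0,0],[0,0,0]]]'

```text
time_s: 17.7
tool_pos: [0.5489, 0.1591, 0.1489]
tcp_rot: [3.139, -0.003, -0.558]
force: [-1.8, -4.8, 11.4]
opening: 0.0127
finger_force: 61.9
```

```bash
python3 - <<'E'
from h import *
st(2)
E
```

```text
17.75 pos [0.5489 0.1591 0.1488] rot [ 3.139e+00 -3.000e-03 -5.570e-01] q6 2.262 F [-2.46 -4.85 11.06] T [-0.882  0.633  1.04 ] op 0.013112063927204076 61.82744085788727
```

Hard stop confirmed at 1.04 N·m. I relax the twist and press, then release and retreat.

Emit:
arm_command --motion '[[0.1,[0,0,-0.02],[0,0,-0.007]],[0.1,[0,0,-0.01],[0,0,-0.007]],[0.1,[0,0,0],[0,0,0]]]'

```text
time_s: 18.1
tool_pos: [0.5487, 0.1592, 0.1488]
tcp_rot: [3.14, -0.002, -0.516]
force: [-1.6, -4.2, 6.2]
opening: 0.0129
finger_force: 60.0
```

```bash
python3 - <<'E'
from h import *
st(1)
E
```

```text
18.1 pos [0.5487 0.1592 0.1488] rot [ 3.14e+00 -2.00e-03 -5.16e-01] q6 2.22 F [-1.55 -4.17  6.18] T [-0.763  0.224  0.243] op 0.01288588025522713 59.97452259063721
```

Emit:
arm_command --motion '[[0.55,[0,0,0],[0,0,0]],[0.55,[0,0,0],[0,0,0]],[0.55,[0,0,0],[0,0,0]],[0.55,[0,0,0],[0,0,0]],[0.55,[0,0,-0.1],[0,0,0]],[0.55,[0,0,-0.4],[0,0,0]],[0.55,[0,0,-0.8],[0,0,0]],[0.55,[0,0,-0.9],[0,0,0]],[0.55,[0,0,-0.9],[0,0,0]],[0.55,[0,0,-0.5],[0,0,0]],[0.55,[0,0,0],[0,0,0]]]'

```text
time_s: 19.2
tool_pos: [0.5503, 0.1608, 0.2597]
tcp_rot: [-3.137, -0.006, -0.518]
force: [-0.8, 0.2, 0.4]
opening: 0.0467
finger_force: 0.0
```

Emit:
arm_command --motion '[[0.55,[0.9,0,0],[0,0,0]],[0.55,[0.9,0,0],[0,0,0]],[0.55,[0,0,0],[0,0,0]]]'

```text
time_s: 19.5
tool_pos: [0.5965, 0.1319, 0.2538]
tcp_rot: [3.14, 0.001, -0.52]
force: [-0.0, 0.4, 0.5]
opening: 0.0468
finger_force: 0.0
```

```bash
python3 - <<'E'
from h import *
st(1)
w=snapshot('wrist');a=snapshot('top');b=snapshot('scene')
B=cv2.resize(b['color'][180:250,270:350],(400,350),interpolation=cv2.INTER_CUBIC)
A=cv2.resize(a['color'],(400,300));W=cv2.resize(w['color'],(400,300))
V=np.zeros((600,800,3),np.uint8);V[:300,:400]=A;V[300:,:400]=W;V[:350,400:]=B
cv2.imwrite('pics/end.png',V)
for z in(.107,.1086,.112,.116):print(z,proj(b,[.5484,.1603,z+.064]),proj(b,[.5484,.1603,z]))
E
```

```text
19.5 pos [0.5965 0.1319 0.2538] rot [ 3.14e+00  1.00e-03 -5.20e-01] q6 2.168 F [-0.03  0.44  0.45] T [ 0.011 -0.044 -0.001] op 0.046846157556345545 0.0
0.107 [305.97743804 202.68324909] [304.13435021 220.43578134]
0.1086 [306.02534928 202.21967368] [304.17873693 220.0100818 ]
0.112 [306.12746786 201.23124552] [304.27333822 219.1024904 ]
0.116 [306.24814456 200.0625596 ] [304.38512269 218.02952033]
```

View pics/end.png

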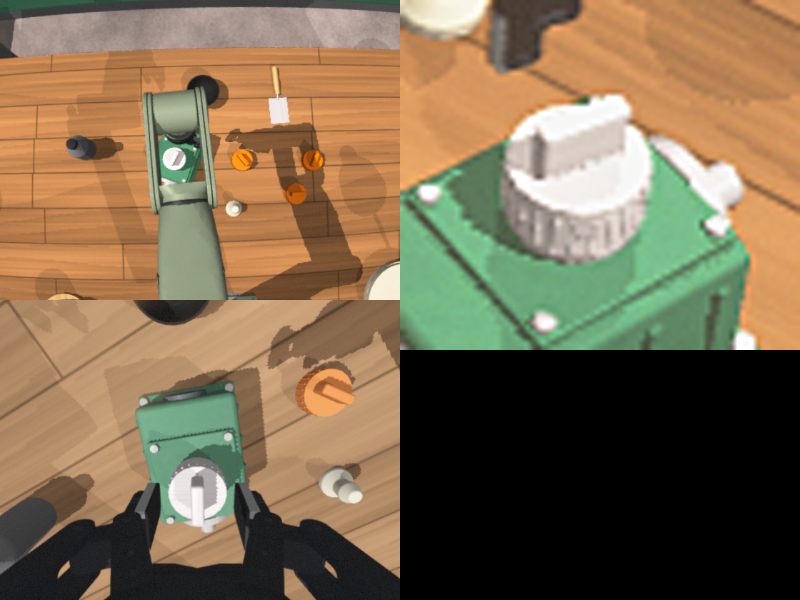

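The cap sits level on the neck at (577,190) in the scene crop. Its skirt's lower edge is at row ≈ 262, which is image row ≈ 232, and the gripper is clear. I check that row against home height before handing in.

```bash
python3 - <<'E'
from h import *
b=snapshot('scene')
for z in(.107,.1086,.112,.116):
    print(z,max(proj(b,[.5484+.034*np.cos(t),.1603+.034*np.sin(t),z])[1] for t in np.linspace(0,6.28,72)), min(proj(b,[.5484+.034*np.cos(t),.1603+.034*np.sin(t),z+.034])[1] for t in np.linspace(0,6.28,72)))
c=b['color'][215:240,304].astype(int);print([(215+i,*v) for i,v in enumerate(c)])
E
```

```text
0.107 231.48656671969962 200.5028813230515
0.1086 231.06455681008362 200.05510178711666
0.112 230.1647448078072 199.10048491457945
0.116 229.1008189789338 197.97200710790733
[(215, np.int64(241), np.int64(244), np.int64(246)), (216, np.int64(239), np.int64(241), np.int64(245)), (217, np.int64(239), np.int64(241), np.int64(245)), (218, np.int64(239), np.int64(241), np.int64(244)), (219, np.int64(238), np.int64(241), np.int64(244)), (220, np.int64(239), np.int64(241), np.int64(245)), (221, np.int64(243), np.int64(245), np.int64(249)), (222, np.int64(215), np.int64(221), np.int64(230)), (223, np.int64(164), np.int64(172), np.int64(184)), (224, np.int64(177), np.int64(182), np.int64(195)), (225, np.int64(138), np.int64(145), np.int64(157)), (226, np.int64(146), np.int64(154), np.int64(165)), (227, np.int64(167), np.int64(174), np.int64(187)), (228, np.int64(173), np.int64(178), np.int64(191)), (229, np.int64(190), np.int64(198), np.int64(211)), (230, np.int64(179), np.int64(185), np.int64(200)), (231, np.int64(144), np.int64(149), np.int64(164)), (232, np.int64(143), np.int64(158), np.int64(157)), (233, np.int64(123), np.int64(172), np.int64(105)), (234, np.int64(126), np.int64(171), np.int64(109)), (235, np.int64(127), np.int64(170), np.int64(111)), (236, np.int64(124), np.int64(168), np.int64(108)), (237, np.int64(124), np.int64(167), np.int64(107)), (238, np.int64(124), np.int64(169), np.int64(110)), (239, np.int64(123), np.int64(169), np.int64(110))]
```

The rim edge is at row ≈ 232, which agrees with the home height.

```bash
python3 -c "
from rig import sign_off;print(sign_off())"
```

```text
the job is handed in; nothing more can be done
None
```

The cap is on the filler neck, screwed forward to its hard stop and released, and the job is handed in at about 20 s; it was set down already in the thread start, so turning it back met the block (1.1 N·m peak) instead of a drop, the stop was confirmed with one nudge to 1.0 N·m, and nothing else was touched.

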